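# Lift the lid off the green parts chest and stand it in the rack

### The job

Take the lid off the green parts chest: swing it up on its hinge until it stands upright, then lift it straight up off the hinge pins. Stand it on its hinge edge in the slot of the wooden rack without dropping it, and let go. Leave the red chest's lid shut.

Things in the scene. Friction and masses are not known exactly. Their poses are not given: they have to be found in the camera images.
- green_lid: Loose green lid, panel 140x180x12 mm, 0.35 kg. Origin on hinge line, mid-width, mid-thickness; shut: x level away from handle, y along hinge, z up. Panel x -148 to -8. Handle: round bar, 12 thick, along y at x -196, z 0, 98 long inside, 42 gap to panel; it can turn in the fingers while the tool keeps pointing down. Open-ended hinge forks at y +-63 reach x +10, z +-10. Falls if let go.
- green_hinge (a point): Middle of the hinge line at the back of the fixed green chest (126x180x85 mm), 91 mm above the bench: two level pins 8 mm thick; x from chest front to back, y along the hinge, z up. The lid swings about it; its forks have 12 mm slots, play 4 mm in lid x, 2 mm in z. Upright, the slots open downward: 15 mm up frees it. Brackets reach 95 mm above the bench.
- rack: Fixed wooden rack 110x200 mm, 90 mm high: two boards with one slot between, open at top and ends. Slot 40 mm wide (x), 200 mm long (y), floor 12 mm above the bench. Origin: centre of the underside, below mid-slot; x across the slot, y along it, z up. The lid may face either way in it and may lean on a board once released.
- red_lid (a joint): Hinge of the lid of the fixed red chest, alike in shape and size to the green one: 0 is shut, grows (rad) as it opens; it falls shut by itself. To be left shut.
Things that resemble listed ones, but are neither listed nor needed, are in the scene too. There is more than one size of the rack; the job needs the largest.

How it is judged (in metres and radians):
On the way, in this order (a step that is already met when the one before it is completed fails the run):
1. the green lid is swung up to upright (within 15 degrees) while still on its pins (angle between green_lid's own z axis and vertical between 1.31 and 1.83 rad and distance between green_lid and green_hinge below 0.016 m), for 0.05 s.
2. the upright lid is lifted straight up off the pins (angle between green_lid's own z axis and vertical between 1.2 and 1.94 rad and z of green_lid in the frame of green_hinge above 0.02 m and horizontal distance between green_lid and green_hinge below 0.03 m), for 0.03 s.
At the end, for the whole second after the job is handed in: The green lid stands on its hinge edge on the slot floor (hinge line within 20 mm of mid-slot across, 35 mm along, under 45 mm above the bench), within 25 degrees of upright and 14 degrees of the slot, at rest, released; the red lid is shut (under 0.1 rad) (x of green_lid in the frame of rack between -0.02 and 0.02 m and y of green_lid in the frame of rack between -0.035 and 0.035 m and z of green_lid in the frame of rack below 0.045 m and angle between green_lid's own z axis and vertical between 1.13 and 2.01 rad and angle between the y axis of green_lid and the y axis of rack, either way round below 0.25 rad and linear speed of green_lid below 0.03 m/s and value of joint red_lid below 0.1 rad); the robot touches nothing.
It fails at once if the red chest's lid is opened (over 0.15 rad) (value of joint red_lid above 0.15 rad).
It fails at once if the green lid is dropped (falls free, not held by the fingers, faster than 0.8 m/s) (linear speed of green_lid above 0.8 m/s and contact force between the fingers and green_lid below 0.05 N).
It also fails if it takes over 51 s, if anything falls off the work surface, if the arm or the gripper's body presses on something with over 40 N, if the wrist force passes 120 N, or if a joint passes its speed limit or range.

### The arm

A 6-joint arm with a two-finger parallel gripper is mounted at the origin on the work surface. World frame = base frame: x ahead of the robot, y to its left, z up, the work surface at z = 0. Lengths are in mm, angles in rad, forces in N, time in s.
With the tool pointing down it reaches from about 375 to 900 mm from the base axis. Payload 3.1 kg.
Tool frame: the origin (TCP) lies on the centre line of the jaws, within the pads' length; the fingertips stand 22 mm ahead of it and the grasp point (between the pads) lies 3 mm ahead of it; z points along the fingers, y is the line along which they close (so a half turn about z gives the same grasp; the last joint's range is limited). The gripper opens to 87 mm and grips with 3 to 60 N. Pads are 19 mm wide; open, the fingers measure 117 mm over their backs; the gripper's body (75 mm by 190 mm) begins 51 mm behind the grasp point.
Start: joints at [-0.178, 0.527, 1.433, -0, 1.181, -0.178], TCP at [624.977, 0.034, 244.548] pointing down, gripper open.
Joint ranges: [-3.08, 3.08], [-0.75, 2.2], [0.22, 2.44], [-1.43, 4.57], [0, 2.65], [-2.85, 2.85]. Speed limits (rad/s): [2.79, 2.79, 3.14, 3.14, 3.14, 3.14].

### API

Orientations are given as a unit quaternion [x, y, z, w].
In Python, from workcell import robot gives the robot as it stands.
- The arm moves only by the tool jog_arm, never from a script. Its argument "targets" is a list that holds one entry, the list of rows, each a list of 6 numbers: the shift along the tool's x, y, z in cm, then the turn, a rotation vector about the tool's x, y, z in degrees. In form: [[[dx, dy, dz, rx, ry, rz], ...]]. A call has 1 to 10 rows; each row is the pose to reach, as a shift and turn from the pose commanded when the call began, along the tool's axes at that moment; what a row does not reach only later rows make up. A row lasts 1/12 s, in which the tool goes at most 41.7 mm and 7.16 degrees, less where a joint would pass 70% of its speed; a pose out of reach is approached as far as the arm can. A call with a gripper value outside its range is refused whole. "jaw" is the finger opening in cm, from 0 to 8.7, set as the call begins (left out, the last holds). The fingers move at their own pace and stop on an object; the grip force is fixed at half the most. Time passes only in rows, so rows that repeat a pose let the fingers close. It gives the time, the measured TCP pose, the force, the opening and the grip force at its end, in the units of the state.
- robot.read_state(): the state, without advancing time (a new reading comes with each control period).
- robot.snapshot(name): name is "scene" or "side" or "wrist"; returns a dict with "color" (420x560x3 uint8, blue, green, red), "fx", "fy", "cx", "cy" (pixels), "k1" (the pictures are not rectified: a ray, as slopes to the right and down, at radius r is drawn at 1 + k1 r^2 times it, then the intrinsics apply), "position" and "rotation" of the camera in the world. Camera axes: x right, y up, looking along -z (the intrinsics and any distortion apply to the point x, -y, -z); pixel columns grow to the right and rows downward; lengths in mm; the calibration is good to about 2 mm. A picture is of the moment at which its call begins. There is no depth.
- robot.close_job(): hands the job in; it is judged then, once.
Trained networks look in a picture, given as the dict that the camera call returned (one of the last four; its "shot" number tells which), for a name from the list of things; names that differ only in an ending like _2 or _b are one class to them, and where a whole thing is asked for, a point or a joint stands for the part that bears it (a point fixed in the world has none). Each returns a list of dicts, best first, with "score" (0 to 1); they miss things now and then, are a little off and sometimes report something else, mostly with a low value. They report only what shows in the picture. A call takes as long as a camera call. They do not tell look-alikes from the thing itself.
- robot.look_for(picture, thing): "position" ([column, row] in pixels, amid what is visible of it).
- robot.trace(picture, thing): "pixels" (420x560 bool, what is visible of it) and "position" ([column, row] in pixels, amid what is visible of it).
- robot.spot_point(picture, thing): "position" ([column, row] in pixels: a listed point, or the origin of a listed thing).
The state is a dict: "time": time; "q": joint angles; "joint_vel": joint speeds; "tau": joint torques, N m; "tool_pos": TCP position; "tool_rot": TCP orientation; "contact_force": force on the tool from outside, world axes, zero at the start; "ft_torque": the same for the moment, N m; "gripper_width": opening from 0.0 (shut) to 1.0 (fully open); "grasp_force": force on a finger pad.
Only numpy, scipy, OpenCV 4.12 (cv2) and the standard library are available. Lean on these libraries where they do the work, as an engineer would, in place of code of your own. Each camera call takes 0.05 s, during which the arm holds its last target. There are 200 camera calls.

## Working session

There is one attempt and no reset: what is moved stays moved. The work goes in short steps, Python scripts to look and compute and a tool call to move; the robot and the scene stay as the last step left them, time stands still between calls to the robot, and variables do not carry over. Pictures are saved under pics/ and viewed, at most 10 in all, crops included, and the job is handed in when it is done.

Besides the shell and the picture viewer there is one more tool, called after "Request:" as name(argument=value, ...) on one line, values as JSON. jog_arm: Moves the arm, as the interface text tells. Its arguments: {"type":"object","properties":{"targets":{"type":"array","items":{"type":"array","items":{"type":"array","items":{"type":"number"}}}},"jaw":{"type":"number"}},"required":["targets"]}

```bash
mkdir -p pics; cat > h.py <<'E'
import numpy as np, cv2
from scipy.spatial.transform import Rotation as R
from workcell import robot
def ray(p,uv):
    d=np.array([(uv[0]-p["cx"])/p["fx"],(uv[1]-p["cy"])/p["fy"]]);u=d.copy()
    for _ in range(20): u=d/(1+p["k1"]*(u@u))
    v=np.array(p["rotation"])@np.array([u[0],-u[1],-1.]);return np.array(p["position"]),v/np.linalg.norm(v)
def onz(p,uv,z):
    o,v=ray(p,uv);return o+v*(z-o[2])/v[2]
def tri(obs):
    A=np.zeros((3,3));b=np.zeros(3);rs=[ray(*x) for x in obs]
    for o,v in rs:
        M=np.eye(3)-np.outer(v,v);A+=M;b+=M@o
    x=np.linalg.solve(A,b);return x,[round(float(np.linalg.norm(np.cross(x-o,v))),1) for o,v in rs]
def proj(p,X):
    c=np.array(p["rotation"]).T@(np.array(X)-p["position"]);u=np.array([c[0],-c[1]])/-c[2]
    u=u*(1+p["k1"]*(u@u));return np.array([p["fx"]*u[0]+p["cx"],p["fy"]*u[1]+p["cy"]])
E
python3 - <<'E'
from h import *
P={n:robot.snapshot(n) for n in("scene","side","wrist")}
np.set_printoptions(precision=1,suppress=True)
for n,p in P.items():
    cv2.imwrite(f"pics/{n}.png",p["color"]);print(n,p["position"],p["fx"],np.array(p["rotation"])[:,2])
    for t in("green_lid","green_hinge","rack","red_lid"):
        for f in("look_for","spot_point"):
            try: print(n,t,f,[(np.round(d["position"],1).tolist(),round(d["score"],2)) for d in getattr(robot,f)(p,t)])
            except Exception as e: print(n,t,f,e)
cv2.imwrite("pics/all.png",cv2.resize(np.hstack([P["scene"]["color"],P["side"]["color"]]),(800,300)))
print(robot.read_state()["time"])
E
```

```text
Traceback (most recent call last):
IndexError: too many indices for array: array is 1-dimensional, but 2 were indexed
```

View pics/scene.png

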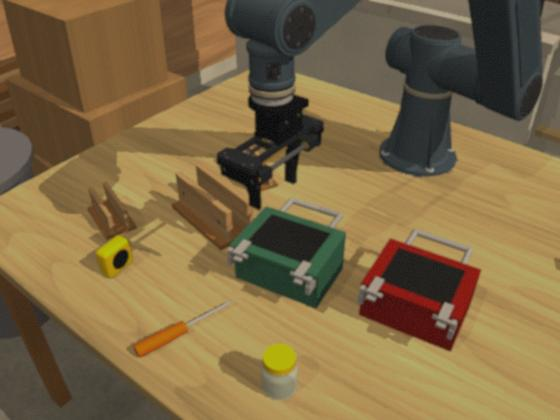

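The scene view shows the green chest at (288,250) with its handle at (312,215) toward the robot. The red chest is at (420,290), a rack at (213,205), and a smaller one at (108,212). The camera rotation is a quaternion, so I'll fix the helper.

```bash
sed -i 's/np.array(p\["rotation"\])/rot(p)/' h.py; cat >> h.py <<'E'
def rot(p):
    r=np.array(p["rotation"]);return R.from_quat(r).as_matrix() if r.size==4 else r.reshape(3,3)
np.set_printoptions(precision=1,suppress=True)
E
cat > look.py <<'E'
from h import *
P={n:robot.snapshot(n) for n in("scene","side","wrist")}
for n,p in P.items():
    cv2.imwrite(f"pics/{n}.png",p["color"]);print(n,np.round(p["position"],1),p["fx"],rot(p)[:,2])
    for t in("green_lid","green_hinge","rack","red_lid"):
        for f in("look_for","spot_point"):
            try: print(n,t,f,[(np.round(d["position"],1).tolist(),round(d["score"],2)) for d in getattr(robot,f)(p,t)])
            except Exception as e: print(n,t,f,e)
print(robot.read_state())
E
python3 look.py
```

```text
scene [1221.2  482.8  765.5] 545.3307646647916 [0.6 0.5 0.6]
scene green_lid look_for [([292.2, 240.9], 0.58)]
scene green_lid spot_point [([269.8, 263.4], 0.8)]
scene green_hinge look_for [([286.3, 278.5], 0.63)]
scene green_hinge spot_point [([267.8, 263.8], 0.56)]
scene rack look_for [([210.6, 204.2], 0.75), ([107.8, 214.8], 0.74), ([268.7, 184.4], 0.48)]
scene rack spot_point [([213.3, 218.3], 0.83), ([108.5, 220.7], 0.74), ([253.1, 179.3], 0.67)]
scene red_lid look_for [([423.4, 277.9], 0.83)]
scene red_lid spot_point it knows: green_hinge, green_lid, rack
side [ 185.8 -680.6  813.9] 400.661231113988 [-0.3 -0.6  0.7]
side green_lid look_for [([280.0, 171.5], 0.81)]
side green_lid spot_point [([304.1, 162.0], 0.75)]
side green_hinge look_for [([287.1, 199.7], 0.7)]
side green_hinge spot_point []
side rack look_for [([416.4, 292.1], 0.72), ([315.2, 258.3], 0.64), ([258.7, 312.0], 0.58)]
side rack spot_point [([258.3, 313.4], 0.9), ([416.6, 293.8], 0.63), ([315.6, 265.6], 0.57)]
side red_lid look_for [([217.7, 133.2], 0.77)]
side red_lid spot_point it knows: green_hinge, green_lid, rack
wrist [624.6  79.5 383.8] 293.6984010271629 [0.  0.3 1. ]
wrist green_lid look_for [([229.5, 183.1], 0.57)]
wrist green_lid spot_point [([308.5, 184.3], 0.97)]
wrist green_hinge look_for [([304.4, 130.1], 0.58)]
wrist green_hinge spot_point []
wrist rack look_for [([220.1, 324.8], 0.56)]
wrist rack spot_point []
wrist red_lid look_for [([141.1, 5.7], 0.9)]
wrist red_lid spot_point it knows: green_hinge, green_lid, rack
{'time': 1.35, 'q': array([-0.2,  0.5,  1.4,  0. ,  1.2, -0.2]), 'joint_vel': array([-0.,  0., -0., -0., -0., -0.]), 'tau': array([  0. , -44. , -17.7,   0.1,   0.1,  -0. ]), 'tool_pos': array([625. ,   0. , 244.6]), 'tool_rot': array([ 0.7,  0.7,  0. , -0. ]), 'contact_force': array([ 0.4,  0.3, -0.4]), 'ft_torque': array([ 0. , -0.1,  0. ]), 'grasp_force': 0.0, 'gripper_width': 0.9982924271421403}
```

View pics/side.png

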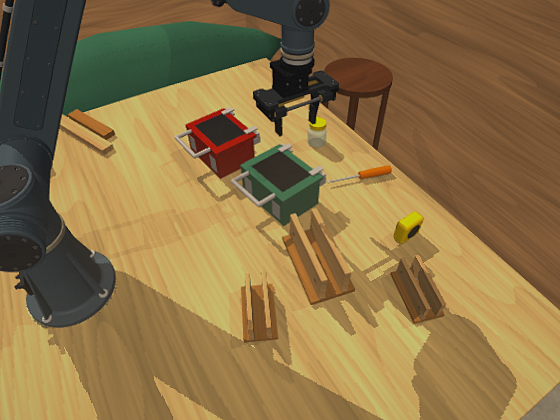

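View pics/wrist.png

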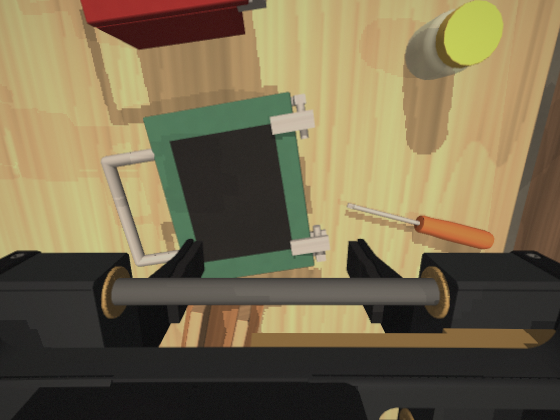

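The side view shows the green chest at (283,183) with its handle bar from about (236,182) to (262,207), and the red chest at (222,140). There are three rack candidates: (315,262), (258,312) and (416,292). The one at (315,262) looks longest and fits "largest"; it is (211,205) in the scene view. The wrist view shows the green bar from (107,161) to (141,263) and the lid origin at about (308,184). I'll confirm with one crop and measure.

```bash
python3 - <<'E'
from h import *
S={n:robot.snapshot(n) for n in("scene","side","wrist")}
c,s,w=S["scene"],S["side"],S["wrist"]
print("lid",tri([(c,(269.8,263.4)),(s,(304.1,162)),(w,(308.5,184.3))]))
for nm,a,b in(("big",(213.3,218.3),(315.6,265.6)),("sm1",(108.5,220.7),(416.6,293.8)),("sm2",(253.1,179.3),(258.3,313.4))):
    print("rack",nm,tri([(c,a),(s,b)]))
A,B=onz(w,(109,161),91),onz(w,(142,263),91);print("bar",A,B,proj(c,A),proj(c,B),proj(s,A),proj(s,B))
H1,H2=onz(w,(302,123),97),onz(w,(321,247),97)
for u in((146,118),(290,93),(314,265),(180,279)):print("panel",u,onz(w,u,97))
for n,p in(("scene",c),("side",s)):
    t=robot.trace(p,"rack")
    for d in t:
        m=d["pixels"];print(n,d["position"],d["score"],m.sum(),cv2.minAreaRect(np.argwhere(m)[:,::-1].astype(np.float32)))
a=cv2.resize(c["color"][160:260,80:280],(800,400),interpolation=cv2.INTER_CUBIC)
b=cv2.resize(s["color"][195:345,220:460],(480,300),interpolation=cv2.INTER_CUBIC)
im=np.zeros((600,800,3),np.uint8);im[:300,:600]=cv2.resize(c["color"][160:260,80:280],(600,300),interpolation=cv2.INTER_CUBIC);im[300:,:480]=b
cv2.imwrite("pics/crop1.png",im)
print(robot.read_state()["time"])
E
```

```text
lid (array([658.8,  12.8,  87.4]), [5.6, 6.2, 2.0])
rack big (array([ 537.3, -245.2,   -2.1]), [1.4, 1.4])
rack sm1 (array([ 694.4, -433.3,   -2.2]), [1.2, 1.2])
rack sm2 (array([ 355.2, -282. ,   -6.6]), [0.9, 0.9])
bar [460.2  39.1  91. ] [478.1 -73.   91. ] [338.9 216.1] [289.5 200.3] [232.7 180.3] [259.2 204.6]
panel (146, 118) [504.4  79.9  97. ]
panel (290, 93) [638.5 101.8  97. ]
panel (314, 265) [667.  -72.5  97. ]
panel (180, 279) [520.2 -89.5  97. ]
scene [211.7, 208.0] 0.9 3970 ((209.00328063964844, 202.31060791015625), (86.79009246826172, 57.47840118408203), 41.905941009521484)
scene [106.8, 215.2] 0.88 1491 ((107.25074005126953, 210.39019775390625), (57.687400817871094, 34.045921325683594), 60.64224624633789)
scene [271.5, 183.1] 0.55 128 ((264.1819152832031, 169.18714904785156), (38.952537536621094, 15.780040740966797), 75.17352294921875)
side [314.8, 262.0] 0.83 3938 ((315.7069091796875, 254.98275756835938), (95.06587219238281, 50.42168045043945), 66.80140686035156)
side [416.5, 291.4] 0.78 2155 ((417.800048828125, 290.10003662109375), (67.9764633178711, 37.11872863769531), 63.43495178222656)
1.6
```

View pics/crop1.png

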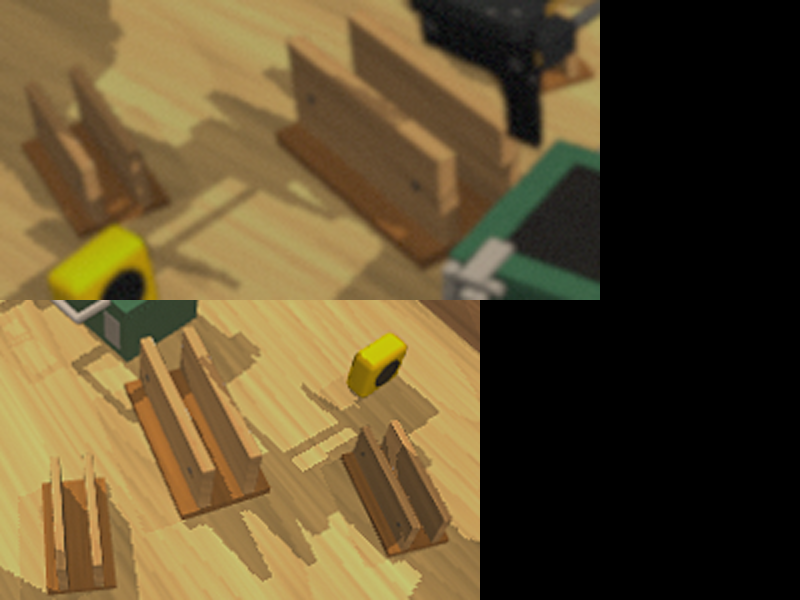

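The crop confirms it: the middle rack, at scene (211,205) and side (315,262), is clearly the largest. The other two, at scene (107,214) and (262,180), are smaller. The big rack's origin is at about (537,-245). I'll take a wrist look over it, then go to the handle.

Request:
jog_arm(targets=[[[-3,-1,0,0,0,0],[-6,-2,0,0,0,0],[-9.5,-3,0,0,0,0],[-13,-4,0,0,0,0],[-16.5,-5,0,0,0,0],[-20,-6,0,0,0,0],[-23,-6.5,0,0,0,0],[-25,-7,0,0,0,0],[-25,-7,0,0,0,0],[-25,-7,0,0,0,0]]])

```text
time: 2.43
tool_pos: [554.6, -251.1, 244.4]
tool_rot: [0.708, 0.706, 0.0, -0.0]
contact_force: [0.6, 0.8, 0.0]
gripper_width: 0.994
grasp_force: 0.0
```

```bash
python3 - <<'E'
from h import *
w=robot.snapshot("wrist");cv2.imwrite("pics/w2.png",w["color"])
for f in("look_for","spot_point"): print([(np.round(d["position"],1),d["score"]) for d in getattr(robot,f)(w,"rack")])
for d in robot.trace(w,"rack"):print(d["score"],d["pixels"].sum(),cv2.minAreaRect(np.argwhere(d["pixels"])[:,::-1].astype(np.float32)))
s=robot.snapshot("side")
for u in((283.5,239),(312.5,303.5),(354,289.5)):print(onz(s,u,12))
print(robot.read_state()["tool_pos"],robot.read_state()["time"])
E
```

```text
[(array([260.8, 168.4]), 0.98), (array([353.3, 319. ]), 0.82), (array([119.8, 204.5]), 0.68)]
[(array([365.4, 297. ]), 0.91), (array([260.4, 173.1]), 0.75), (array([126.4, 201.9]), 0.74)]
0.87 1294 ((367.20709228515625, 300.00823974609375), (53.1638069152832, 89.39863586425781), 22.833654403686523)
0.73 14689 ((259.1117858886719, 180.24703979492188), (93.82241821289062, 191.76651000976562), 12.52880859375)
0.72 6668 ((119.85000610351562, 208.45001220703125), (70.20255279541016, 111.6283950805664), 18.43494987487793)
[ 505.8 -142.8   12. ]
[ 467.4 -332.7   12. ]
[ 568.7 -352.3   12. ]
[ 555.2 -248.5  244.6] 2.6833
```

View pics/w2.png

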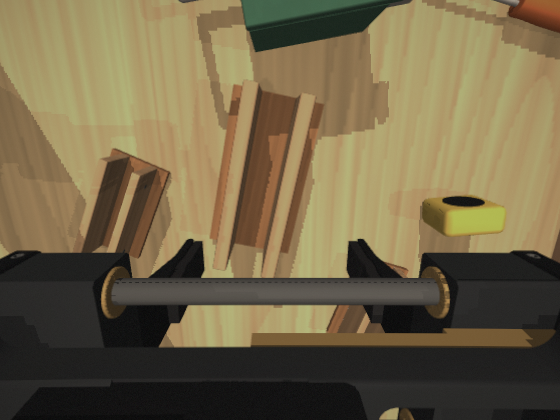

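The wrist view shows the big rack with board tops running from (250,82) to (220,268) and (308,96) to (270,275), and the slot between them at about (260,172). The small racks are at (125,205) and (365,300).

```bash
python3 - <<'E'
from h import *
w=robot.snapshot("wrist")
hsv=None
L=[onz(w,u,90) for u in((259,83),(227,270))];Q=[onz(w,u,90) for u in((301,95),(263,275))]
print("inner edges",L,Q)
for a,b in(L,Q,):
    d=a-b;print("yaw",np.degrees(np.arctan2(-d[0],d[1])),np.linalg.norm(d))
for u in((237,85),(322,103),(211,238),(290,253)):print("plate",u,onz(w,u,12))
# model fit check
s,c=robot.snapshot("side"),robot.snapshot("scene")
print("tri",tri([(w,(260.4,173.1)),(s,(315.6,265.6)),(c,(213.3,218.3))]))
P=dict(w=w,s=s,c=c)
from scipy.optimize import least_squares
# plate corners (+-55,+-100,12), inner top board edges (+-20,+-100,90)
obs=[("w",(237,85),(-55,100,12)),("w",(322,103),(55,100,12)),("w",(259,83),(-20,100,90)),("w",(227,270),(-20,-100,90)),("w",(301,95),(20,100,90)),
("s",(283.5,239),(-55,100,12)),("s",(312.5,303.5),(-55,-100,12)),("s",(354,289.5),(55,-100,12))]
def X(p,m):
    k,sn=np.cos(p[2]),np.sin(p[2]);return np.array([p[0]+k*m[0]-sn*m[1],p[1]+sn*m[0]+k*m[1],m[2]])
f=lambda p:np.concatenate([proj(P[n],X(p,m))-u for n,u,m in obs])
r=least_squares(f,[537,-245,-.15],loss="soft_l1");print(r.x,np.degrees(r.x[2]));print(f(r.x).reshape(-1,2))
E
```

```text
inner edges [array([ 540. , -137.5,   90. ]), array([ 501.5, -330.9,   90. ])] [array([ 579.2, -147.8,   90. ]), array([ 541.6, -337.2,   90. ])]
yaw -11.261803130614815 197.24244059151982
yaw -11.222244699355523 193.0408446661788
plate (237, 85) [ 510.2 -131.3   12. ]
plate (322, 103) [ 610.9 -151.1   12. ]
plate (211, 238) [ 467.7 -325.1   12. ]
plate (290, 253) [ 575.9 -347.4   12. ]
tri (array([ 537.1, -242.5,   -2.9]), [4.5, 1.3, 3.8])
[ 540.1 -240.1   -0.2] -11.259911945355704
[[-3.8 -0. ]
 [ 2.1  1.5]
 [ 0.   0.7]
 [-0.3  2.7]
 [ 0.1 -2.1]
 [-2.4 -3. ]
 [-1.6 -1.6]
 [ 1.1 -2.2]]
```

Request:
jog_arm(targets=[[[4,-1.5,0,0,0,0],[8,-3,0,0,0,0],[12,-5,0,0,0,0],[16,-6,0,0,0,0],[20,-8,0,0,0,0],[23,-9,0,0,0,0],[23,-9,0,0,0,0],[23,-9,0,0,0,0]]])

```text
time: 3.5
tool_pos: [464.1, -17.8, 244.9]
tool_rot: [0.705, 0.709, -0.0, 0.0]
contact_force: [1.1, -0.5, 0.4]
gripper_width: 0.998
grasp_force: 0.0
```

```bash
python3 - <<'E'
from h import *
w=robot.snapshot("wrist");cv2.imwrite("pics/w3.png",w["color"])
for f in("look_for","spot_point"): print([(np.round(d["position"],1),d["score"]) for d in getattr(robot,f)(w,"green_lid")])
print(w["position"],robot.read_state()["tool_pos"],robot.read_state()["time"])
E
```

```text
[(array([390.3, 164.5]), 0.97)]
[(array([469.7, 165.8]), 0.91)]
[463.5  61.6 384.6] [466.2 -20.8 244.9] 3.65
```

View pics/w3.png

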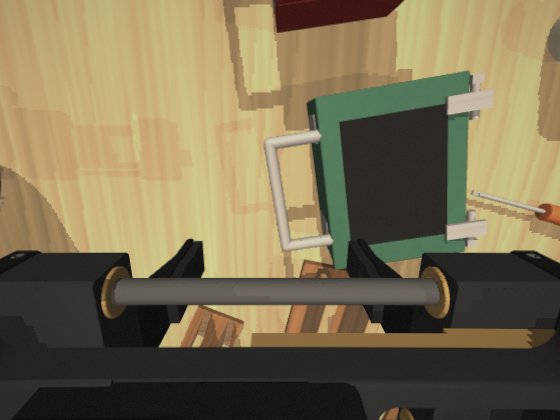

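The wrist view now shows the bar from about (270,142) to (287,246), and the lid's hinge brackets at (470,102) and (467,231).

```bash
python3 - <<'E'
from h import *
w=robot.snapshot("wrist");c=robot.snapshot("scene");s=robot.snapshot("side")
A,B=onz(w,(270,142),91),onz(w,(287,246),91);M=(A+B)/2;d=A-B
yaw=np.arctan2(-d[0],d[1]);print(A,B,M,np.degrees(yaw),np.linalg.norm(d))
for p in(c,s):print(proj(p,A),proj(p,B))
print("hinge from bar",M+196*np.array([np.cos(yaw),np.sin(yaw),0]))
for u in((309,101),(467,72),(466,245)):print("panel",onz(w,u,97))
print("origin z91",onz(w,(469.7,165.8),91))
for n,p,a,b in(("c",c,(341,216),(289,203)),("s",s,(235,183),(262,207))):
    print(n,"A",tri([(w,(270,142)),(p,a)]),"B",tri([(w,(287,246)),(p,b)]))
st=robot.read_state();print(st["tool_pos"],st["tool_rot"],st["time"])
im=np.hstack([cv2.resize(c["color"][180:250,260:360],(400,280)),cv2.resize(s["color"][150:220,210:310],(400,280))]);cv2.imwrite("pics/bar.png",im)
E
```

```text
[461.4  36.7  91. ] [479.2 -74.   91. ] [470.3 -18.7  91. ] 9.163617446542482 112.11554768314899
[337.6 216. ] [288.7 200.4]
[233.5 180.7] [259.8 204.7]
hinge from bar [663.8  12.5  91. ]
panel [497.6  74.   97. ]
panel [637.6  97.7  97. ]
panel [668.5 -70.2  97. ]
origin z91 [660.4  12.9  91. ]
c A (array([459.8,  39.8,  92.1]), [3.4, 3.4]) B (array([479. , -75.2,  84.6]), [1.6, 1.6])
s A (array([462.7,  35.5,  82.7]), [1.5, 1.5]) B (array([481.2, -77.7,  84.2]), [1.7, 1.7])
[465.8 -21.2 244.5] [0.7 0.7 0.  0. ] 3.8
```

View pics/bar.png

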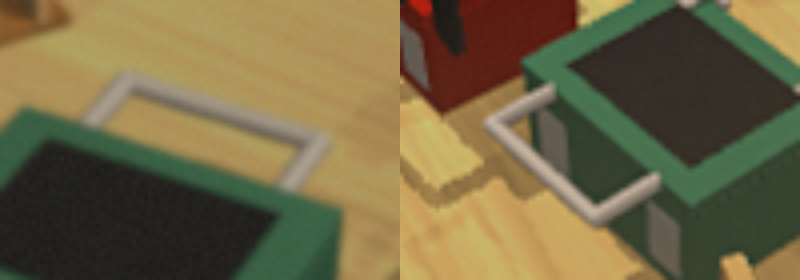

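Request:
jog_arm(targets=[[[0.1,0.25,1,0,0,-4],[0.2,0.45,3,0,0,-9.2],[0.2,0.45,5,0,0,-9.2],[0.2,0.45,7.5,0,0,-9.2],[0.2,0.45,10,0,0,-9.2],[0.2,0.45,12,0,0,-9.2],[0.2,0.45,13.5,0,0,-9.2],[0.2,0.45,14.5,0,0,-9.2],[0.2,0.45,15,0,0,-9.2],[0.2,0.45,15,0,0,-9.2]]], jaw=4.5)

```text
time: 4.63
tool_pos: [469.3, -18.6, 93.4]
tool_rot: [0.649, 0.761, -0.0, -0.001]
contact_force: [0.4, 0.2, 0.3]
gripper_width: 0.52
grasp_force: 0.0
```

```bash
python3 - <<'E'
from h import *
w=robot.snapshot("wrist");c=robot.snapshot("scene");s=robot.snapshot("side")
st=robot.read_state();print(st["tool_pos"],R.from_quat(st["tool_rot"]).as_matrix().round(3),st["time"])
im=np.zeros((600,800,3),np.uint8)
im[:,:400]=cv2.resize(w["color"][60:360,130:430],(400,400))[:, :].repeat(1,0).copy() if 0 else cv2.copyMakeBorder(cv2.resize(w["color"][60:360,130:430],(400,400)),0,200,0,0,cv2.BORDER_CONSTANT)
im[:,400:]=cv2.copyMakeBorder(cv2.resize(s["color"][130:230,190:290],(400,400),interpolation=cv2.INTER_CUBIC),0,200,0,0,cv2.BORDER_CONSTANT)
cv2.imwrite("pics/grasp.png",im)
E
```

```text
[470.1 -18.5  95. ] [[-0.2  1.   0. ]
 [ 1.   0.2 -0. ]
 [-0.   0.  -1. ]] 4.7833
```

View pics/grasp.png

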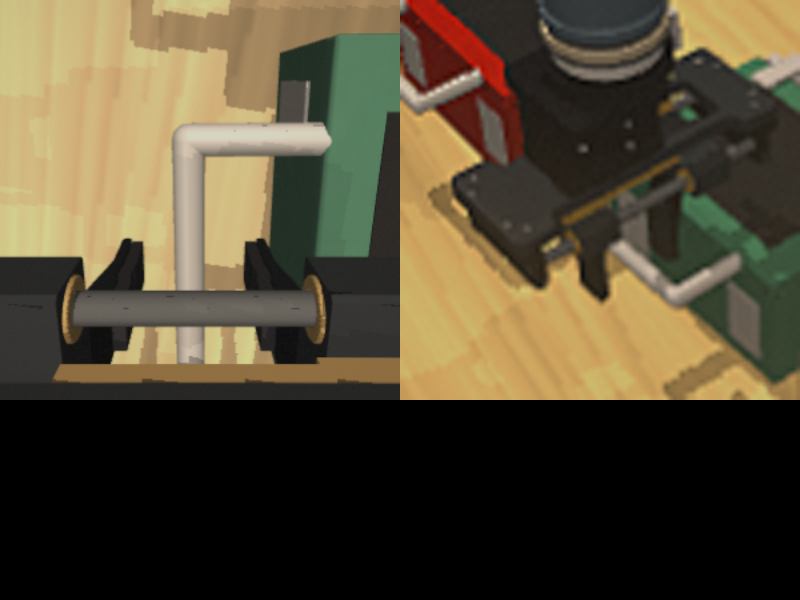

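The bar lies between the fingers and square to them. Closing.

Request:
jog_arm(targets=[[[0,0,0,0,0,0],[0,0,0,0,0,0],[0,0,0,0,0,0],[0,0,0,0,0,0],[0,0,0,0,0,0],[0,0,0,0,0,0]]], jaw=0.8)

```text
time: 5.28
tool_pos: [469.0, -17.9, 94.7]
tool_rot: [0.648, 0.762, -0.0, -0.0]
contact_force: [-2.4, -1.0, 1.3]
gripper_width: 0.154
grasp_force: 1.3
```

```bash
python3 - <<'E'
from h import *
st=robot.read_state()
for k in("time","tool_pos","tool_rot","gripper_width","grasp_force","contact_force","q"):print(k,np.round(st[k],3))
# arc: tool shift from shut, in tool axes: y=toward hinge (cm), z=down
for a in range(0,96,5):
    t=np.radians(a);print(a,round(19.6*(1-np.cos(t)),2),round(-19.6*np.sin(t),2))
E
```

```text
time 5.283
tool_pos [469.  -17.9  94.7]
tool_rot [ 0.6  0.8 -0.  -0. ]
gripper_width 0.154
grasp_force 1.308
contact_force [-2.4 -1.1  1.3]
q [-0.3  0.6  1.9 -0.   0.6 -0.4]
0 0.0 -0.0
5 0.07 -1.71
10 0.3 -3.4
15 0.67 -5.07
20 1.18 -6.7
25 1.84 -8.28
30 2.63 -9.8
35 3.54 -11.24
40 4.59 -12.6
45 5.74 -13.86
50 7.0 -15.01
55 8.36 -16.06
60 9.8 -16.97
65 11.32 -17.76
70 12.9 -18.42
75 14.53 -18.93
80 16.2 -19.3
85 17.89 -19.53
90 19.6 -19.6
95 21.31 -19.53
```

Request:
jog_arm(targets=[[[0,0,0,0,0,0],[0,0,0,0,0,0],[0,0,0,0,0,0],[0,0.01,-0.5,0,0,0],[0,0.03,-1.0,0,0,0],[0,0.07,-1.7,0,0,0],[0,0.17,-2.6,0,0,0],[0,0.3,-3.4,0,0,0],[0,0.3,-3.4,0,0,0]]])

```text
time: 6.03
tool_pos: [473.1, -17.6, 130.1]
tool_rot: [0.648, 0.762, 0.0, 0.001]
contact_force: [-0.5, -0.7, -1.6]
gripper_width: 0.124
grasp_force: 30.0
```

Request:
jog_arm(targets=[[[0,0.15,-0.7,0,0,0],[0,0.37,-1.67,0,0,0],[0,0.6,-2.5,0,0,0],[0,0.88,-3.3,0,0,0],[0,1.54,-4.88,0,0,0],[0,2.33,-6.4,0,0,0],[0,3.24,-7.84,0,0,0],[0,4.29,-9.2,0,0,0],[0,5.44,-10.46,0,0,0],[0,5.44,-10.46,0,0,0]]])

```text
time: 6.87
tool_pos: [526.0, -8.5, 236.0]
tool_rot: [0.648, 0.762, -0.001, -0.001]
contact_force: [-7.1, -0.6, 4.9]
gripper_width: 0.129
grasp_force: 30.0
```

Request:
jog_arm(targets=[[[0,0.6,-0.65,0,0,0],[0,1.2,-1.23,0,0,0],[0,2.56,-2.28,0,0,0],[0,4.01,-3.2,0,0,0],[0,5.53,-3.99,0,0,0],[0,7.12,-4.65,0,0,0],[0,8.0,-4.95,0,0,0],[0,8.76,-5.17,0,0,0],[0,8.76,-5.17,0,0,0]]])

```text
time: 7.62
tool_pos: [614.4, 5.6, 286.3]
tool_rot: [0.648, 0.762, 0.001, 0.001]
contact_force: [-3.2, 0.8, 5.8]
gripper_width: 0.123
grasp_force: 30.0
```

Request:
jog_arm(targets=[[[0,0.8,-0.2,0,0,0],[0,1.68,-0.38,0,0,0],[0,2.5,-0.52,0,0,0],[0,3.38,-0.62,0,0,0],[0,4.2,-0.7,0,0,0],[0,4.8,-0.72,0,0,0],[0,4.8,-0.72,0,0,0],[0,4.8,-0.72,0,0,0],[0,4.8,-0.72,0,0,0]]])

```text
time: 8.37
tool_pos: [659.9, 12.9, 291.9]
tool_rot: [0.648, 0.762, -0.0, -0.0]
contact_force: [-0.9, 0.2, 0.3]
gripper_width: 0.125
grasp_force: 30.0
```

```bash
python3 - <<'E'
from h import *
c=robot.snapshot("scene");s=robot.snapshot("side")
st=robot.read_state();print(st["tool_pos"],st["contact_force"],st["time"])
for n,p in(("c",c),("s",s)):
    for f in("look_for","spot_point"):print(n,f,[(np.round(d["position"],1),d["score"]) for d in getattr(robot,f)(p,"green_lid")])
    print(n,"expected origin",proj(p,(664,12.5,91)))
im=np.zeros((600,800,3),np.uint8)
im[:400,:400]=cv2.resize(c["color"][110:310,180:380],(400,400),interpolation=cv2.INTER_CUBIC)
im[:400,400:]=cv2.resize(s["color"][40:240,190:390],(400,400),interpolation=cv2.INTER_CUBIC)
cv2.imwrite("pics/up.png",im[:400])
E
```

```text
[659.7  12.9 291.9] [-1.9  0.2  0. ] 8.4667
c look_for [(array([274.8, 229.3]), 0.62), (array([305.6, 278. ]), 0.53)]
c spot_point [(array([270.1, 264.9]), 0.75)]
c expected origin [265.2 264.9]
s look_for [(array([307. , 136.1]), 0.82)]
s spot_point [(array([305.9, 161.1]), 0.91)]
s expected origin [303.7 159.6]
```

View pics/up.png

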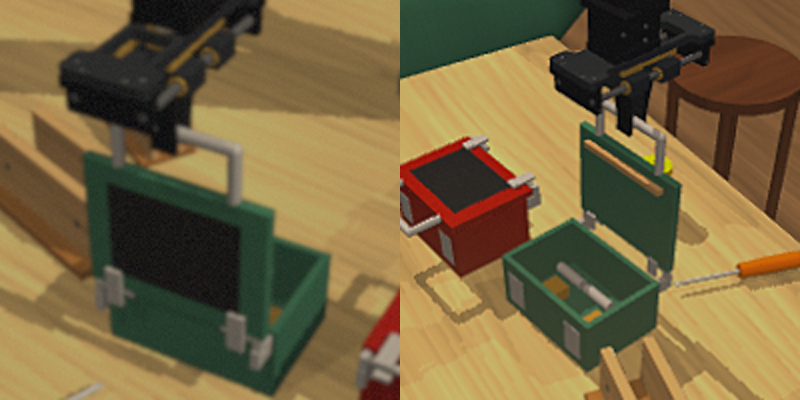

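The lid stands upright with both forks on their pins, and the red lid is shut. Lifting straight up.

Request:
jog_arm(targets=[[[0,0,-0.4,0,0,0],[0,0,-1,0,0,0],[0,0,-1.7,0,0,0],[0,0,-2.4,0,0,0],[0,0,-3,0,0,0],[0,0,-3.5,0,0,0],[0,0,-4,0,0,0],[0,0,-4.5,0,0,0],[0,0,-5,0,0,0],[0,0,-5,0,0,0]]])

```text
time: 9.5
tool_pos: [660.6, 12.8, 343.5]
tool_rot: [0.648, 0.762, 0.001, 0.001]
contact_force: [0.3, 0.5, -2.9]
gripper_width: 0.124
grasp_force: 30.0
```

```bash
cat > m.py <<'E'
from h import *
import sys
st=robot.read_state();q=R.from_quat(st["tool_rot"]).as_matrix();T=np.array(st["tool_pos"])
print(T,st["contact_force"],st["gripper_width"],st["grasp_force"],st["time"])
yaw=np.degrees(np.arctan2(q[1,1],q[0,1]));print("yaw",yaw)
g=np.array([540.1,-240.1,T[2]]);print("to rack, tool axes cm",q.T@(g-T)/10,"turn rz",-(-11.2-yaw))
for n in("scene","side"):
    p=robot.snapshot(n);d=robot.spot_point(p,"green_lid")
    print(n,[(np.round(x["position"],1),round(x["score"],2)) for x in d],"hang pred",proj(p,T+[0,0,-199]))
E
python3 m.py
```

```text
[660.6  12.8 343.5] [ 0.3  0.5 -2.9] 0.1239304772665854 29.998844861984253 9.5
yaw 9.204876204744489
to rack, tool axes cm [-23.  -15.9  -0. ] turn rz 20.40487620474449
scene [] hang pred [266.  241.6]
side [(array([307.3, 142.2]), 0.64)] hang pred [303.2 144.6]
```

Request:
jog_arm(targets=[[[-0.4,-0.3,0,0,0,0],[-1.2,-0.8,0,0,0,0],[-2.3,-1.6,0,0,0,0],[-3.6,-2.5,0,0,0,0],[-5,-3.5,0,0,0,0],[-6.4,-4.4,0,0,0,0],[-7.8,-5.4,0,0,0,0],[-9.2,-6.4,0,0,0,0],[-10.4,-7.2,0,0,0,0],[-11.5,-8,0,0,0,0]]])

```text
time: 10.53
tool_pos: [598.3, -115.6, 342.2]
tool_rot: [0.649, 0.761, -0.0, 0.0]
contact_force: [0.0, 0.0, -2.8]
gripper_width: 0.126
grasp_force: 30.0
```

Request:
jog_arm(targets=[[[-1.2,-0.8,0,0,0,2],[-2.4,-1.7,0,0,0,5],[-3.8,-2.6,0,0,0,8],[-5.2,-3.6,0,0,0,11],[-6.6,-4.5,0,0,0,14],[-8,-5.5,0,0,0,16.5],[-9.3,-6.4,0,0,0,18.5],[-10.4,-7.2,0,0,0,19.5],[-11.1,-7.7,0,0,0,20.4],[-11.5,-7.9,0,0,0,20.4]]])

```text
time: 11.37
tool_pos: [539.1, -240.9, 342.1]
tool_rot: [0.773, 0.634, -0.0, 0.0]
contact_force: [0.8, -0.5, -3.2]
gripper_width: 0.119
grasp_force: 30.0
```

Request:
jog_arm(targets=[[[0,0,0,0,0,0],[0,0,0,0,0,0],[0,0,0,0,0,0],[0,0,0,0,0,0],[0,0,0,0,0,0]]])

```text
time: 11.78
tool_pos: [540.1, -238.9, 342.0]
tool_rot: [0.772, 0.635, 0.0, -0.0]
contact_force: [-0.1, 0.1, -3.3]
gripper_width: 0.123
grasp_force: 30.0
```

```bash
python3 m.py; python3 - <<'E'
from h import *
c=robot.snapshot("scene");s=robot.snapshot("side")
im=np.hstack([cv2.resize(c["color"][60:260,130:330],(400,400),interpolation=cv2.INTER_CUBIC),cv2.resize(s["color"][120:320,210:410],(400,400),interpolation=cv2.INTER_CUBIC)])
cv2.imwrite("pics/over.png",im)
for n,p,o,z in(("c",c,(130,60),2),("s",s,(210,120),2)):
    t=np.array(robot.read_state()["tool_pos"]);k=np.array([.981,-.194,0]);y=np.array([.194,.981,0])
    for X in(t+[0,0,-199]-y*90+[0,0,8],t+[0,0,-199]+y*90+[0,0,8],t+[0,0,-51]-y*90,t+[0,0,-51]+y*90):print(n,(proj(p,X)-o)*z)
E
```

```text
[ 540.1 -238.9  342. ] [-0.1  0.1 -3.3] 0.12299218122606902 29.998827874660492 11.7833
yaw -11.13777124388409
to rack, tool axes cm [-0.1  0.  -0. ] turn rz 0.06222875611590872
scene [(array([210.4, 169.3]), 0.72)] hang pred [210.  166.2]
side [(array([323. , 225.9]), 0.6)] hang pred [319.5 225.3]
c [112.9 173.7]
c [210.2 241.3]
c [99.5 58. ]
c [202.5 117.1]
s [254.6 270.1]
s [188.7 150.3]
s [269.9 177.1]
s [193.4  55.3]
```

View pics/over.png

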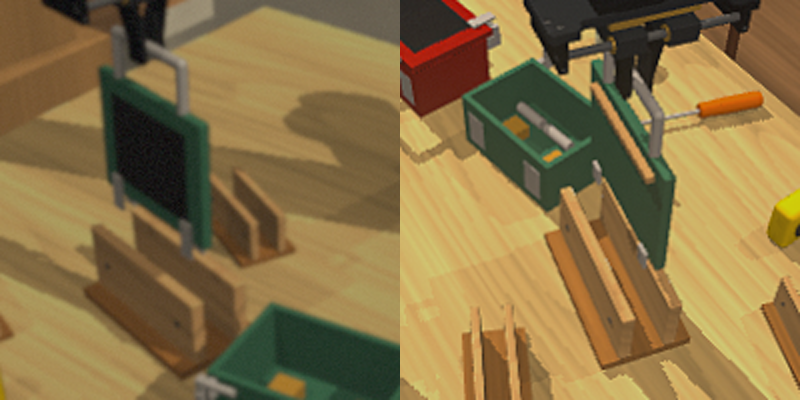

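Everything is clear and the lid is parallel to the slot, with its bottom about 5 mm toward +x. I'll shift -3 mm across and enter the slot carefully.

Request:
jog_arm(targets=[[[0,-0.1,0.3,0,0,0],[0,-0.2,0.9,0,0,0],[0,-0.3,1.6,0,0,0],[0,-0.3,2.3,0,0,0],[0,-0.3,3,0,0,0],[0,-0.3,3.6,0,0,0],[0,-0.3,4.1,0,0,0],[0,-0.3,4.5,0,0,0],[0,-0.3,4.9,0,0,0],[0,-0.3,4.9,0,0,0]]])

```text
time: 12.92
tool_pos: [536.5, -238.8, 292.1]
tool_rot: [0.773, 0.635, -0.0, -0.001]
contact_force: [-0.1, -0.4, -3.1]
gripper_width: 0.126
grasp_force: 30.0
```

```bash
python3 m.py
```

```text
[ 536.5 -238.8  292.1] [-0.1 -0.4 -3.1] 0.1255562833910785 29.99885380268097 12.9167
yaw -11.200058010799827
to rack, tool axes cm [-0.1  0.4 -0. ] turn rz -5.801079982781232e-05
scene [(array([211.3, 187.8]), 0.93)] hang pred [212.9 184.8]
side [(array([319.1, 237.1]), 0.89)] hang pred [316.7 240.1]
```

Request:
jog_arm(targets=[[[0,0,0.3,0,0,0],[0,0,0.7,0,0,0],[0,0,1.1,0,0,0],[0,0,1.5,0,0,0],[0,0,1.9,0,0,0],[0,0,2.3,0,0,0],[0,0,2.3,0,0,0]]])

```text
time: 13.7
tool_pos: [536.3, -238.6, 268.8]
tool_rot: [0.773, 0.635, -0.0, -0.001]
contact_force: [-0.4, 0.3, -3.9]
gripper_width: 0.126
grasp_force: 30.0
```

Request:
jog_arm(targets=[[[0,0,0.3,0,0,0],[0,0,0.8,0,0,0],[0,0,1.3,0,0,0],[0,0,1.8,0,0,0],[0,0,2.3,0,0,0],[0,0,2.8,0,0,0],[0,0,3.3,0,0,0],[0,0,3.7,0,0,0],[0,0,4,0,0,0],[0,0,4,0,0,0]]])

```text
time: 14.53
tool_pos: [536.5, -238.7, 229.2]
tool_rot: [0.773, 0.635, -0.0, -0.001]
contact_force: [0.4, 0.6, -3.5]
gripper_width: 0.125
grasp_force: 30.0
```

Request:
jog_arm(targets=[[[0,0,0.15,0,0,0],[0,0,0.3,0,0,0],[0,0,0.45,0,0,0],[0,0,0.55,0,0,0],[0,0,0.6,0,0,0],[0,0,0.6,0,0,0]]])

```text
time: 15.03
tool_pos: [538.8, -239.6, 226.9]
tool_rot: [0.773, 0.635, 0.001, 0.003]
contact_force: [-0.1, 1.7, 7.3]
gripper_width: 0.127
grasp_force: 30.0
```

```bash
python3 m.py; python3 - <<'E'
from h import *
P=[(n,robot.snapshot(n)) for n in("scene","side")]
o=[(p,robot.spot_point(p,"green_lid")[0]["position"]) for n,p in P];x,r=tri(o);print(x,r)
d=x-[540.1,-240.1,0];a=np.radians(-11.2);print("rack frame",d[0]*np.cos(a)+d[1]*np.sin(a),-d[0]*np.sin(a)+d[1]*np.cos(a),d[2])
for n,p in P:
    for z in(22,30,40):print(n,z,proj(p,(540,-239,z)))
E
```

```text
[ 538.8 -239.6  226.9] [-0.1  1.7  7.3] 0.1271211680525516 30.00047743320465 15.0333
yaw -11.203591453259808
to rack, tool axes cm [-0.   0.1  0. ] turn rz -0.0035914532598084747
scene [(array([216.6, 213.5]), 0.64)] hang pred [214.2 209. ]
side [(array([321.2, 253.6]), 0.8)] hang pred [316.1 256.7]
[ 547.5 -237.4   28.2] [0.0, 0.0]
rack frame 6.76705438902504 4.05570094983129 28.170573235971087
scene 22 [214.2 211.4]
scene 30 [214.  208.6]
scene 40 [213.6 205. ]
side 22 [316.2 257.7]
side 30 [316.4 255.7]
side 40 [316.7 253.3]
```

Request:
jog_arm(targets=[[[0,0,0.1,0,0,0],[0,0,0.15,0,0,0],[0,0,0.15,0,0,0]]])

```text
time: 15.68
tool_pos: [539.6, -239.9, 226.8]
tool_rot: [0.773, 0.635, 0.002, 0.004]
contact_force: [1.2, 3.0, 13.3]
gripper_width: 0.127
grasp_force: 30.0
```

The lid stands on the slot floor. I'll ease the pressure and lean it against the +x board before letting go, so it won't fall sideways.

Request:
jog_arm(targets=[[[0,0.1,-0.15,0,0,0],[0,0.4,-0.2,0,0,0],[0,0.7,-0.2,0,0,0],[0,1.0,-0.2,0,0,0],[0,1.3,-0.2,0,0,0],[0,1.5,-0.2,0,0,0],[0,1.5,-0.2,0,0,0]]])

```text
time: 16.27
tool_pos: [552.9, -242.4, 226.6]
tool_rot: [0.773, 0.635, 0.001, 0.002]
contact_force: [-0.6, 1.5, 7.9]
gripper_width: 0.124
grasp_force: 30.0
```

Request:
jog_arm(targets=[[[0,0.3,0,0,0,0],[0,0.6,0,0,0,0],[0,0.9,0.05,0,0,0],[0,1.2,0.05,0,0,0],[0,1.2,0.05,0,0,0]]])

```text
time: 16.68
tool_pos: [564.5, -244.8, 226.1]
tool_rot: [0.773, 0.635, 0.0, 0.001]
contact_force: [-1.2, 0.1, 7.7]
gripper_width: 0.126
grasp_force: 30.0
```

```bash
python3 m.py
```

```text
[ 564.5 -244.8  226.1] [-1.2  0.1  7.7] 0.12631859060928272 29.99758869409561 16.6833
yaw -11.194213526963775
to rack, tool axes cm [-0.  -2.5 -0. ] turn rz 0.005786473036224038
scene [(array([215.8, 211.4]), 0.88)] hang pred [204.7 213.9]
side [(array([320.6, 256.4]), 0.8)] hang pred [326.1 253.8]
```

Request:
jog_arm(targets=[[[0,0.3,0.05,0,0,0],[0,0.6,0.1,0,0,0],[0,0.8,0.1,0,0,0],[0,0.8,0.1,0,0,0]]])

```text
time: 17.22
tool_pos: [571.7, -246.4, 225.0]
tool_rot: [0.773, 0.635, -0.0, 0.001]
contact_force: [-1.3, 1.4, 8.1]
gripper_width: 0.127
grasp_force: 30.0
```

Request:
jog_arm(targets=[[[0,0.3,0.05,0,0,0],[0,0.6,0.1,0,0,0],[0,0.9,0.15,0,0,0],[0,0.9,0.15,0,0,0]]])

```text
time: 17.55
tool_pos: [580.5, -248.1, 222.4]
tool_rot: [0.773, 0.635, -0.0, 0.001]
contact_force: [-1.5, 0.2, 5.2]
gripper_width: 0.127
grasp_force: 30.0
```

```bash
python3 m.py
```

```text
[ 580.5 -248.1  222.4] [-1.5  0.2  5.2] 0.12660816579825807 29.981281757354736 17.55
yaw -11.203648816367537
to rack, tool axes cm [ 0.  -4.1 -0. ] turn rz -0.003648816367537222
scene [(array([217.5, 210.5]), 0.7)] hang pred [198.7 218.1]
side [(array([321. , 257.7]), 0.91)] hang pred [332.2 252.9]
```

Request:
jog_arm(targets=[[[0,0.3,0.06,0,0,0],[0,0.6,0.12,0,0,0],[0,0.9,0.2,0,0,0],[0,0.9,0.2,0,0,0]]])

```text
time: 18.08
tool_pos: [589.1, -249.4, 219.0]
tool_rot: [0.773, 0.635, -0.0, -0.0]
contact_force: [-1.4, -0.4, 1.6]
gripper_width: 0.123
grasp_force: 30.0
```

Request:
jog_arm(targets=[[[0,0.3,0.1,0,0,0],[0,0.6,0.2,0,0,0],[0,0.8,0.25,0,0,0],[0,0.8,0.25,0,0,0]]])

```text
time: 18.42
tool_pos: [592.5, -250.0, 217.8]
tool_rot: [0.772, 0.635, -0.004, -0.004]
contact_force: [-13.0, 1.3, 12.1]
gripper_width: 0.124
grasp_force: 30.0
```

```bash
python3 m.py; python3 - <<'E'
from h import *
P=[(n,robot.snapshot(n)) for n in("scene","side")]
o=[(p,robot.spot_point(p,"green_lid")[0]["position"]) for n,p in P];x,r=tri(o);print(x,r)
# bar seen: lid mask top vs expected; print mask boxes
for n,p in P:
    d=robot.trace(p,"green_lid")[0];ys,xs=np.nonzero(d["pixels"]);print(n,d["score"],xs.min(),xs.max(),ys.min(),ys.max())
E
```

```text
[ 592.5 -250.   217.8] [-13.    1.3  12.1] 0.12427092632681493 30.01208782196045 18.4167
yaw -11.146462819588432
to rack, tool axes cm [-0.  -5.3  0.1] turn rz 0.053537180411566965
scene [(array([221. , 209.4]), 0.77)] hang pred [194.5 222.1]
side [(array([315.6, 257.2]), 0.58)] hang pred [336.5 252.5]
[ 531.8 -235.1   29.9] [5.4, 5.4]
scene 0.67 171 241 137 228
side 0.76 302 359 182 285
```

Contact with the +x board, at a lean of about 15°. Backing off to zero load and releasing.

Request:
jog_arm(targets=[[[0,-0.2,-0.05,0,0,0],[0,-0.4,-0.1,0,0,0],[0,-0.4,-0.1,0,0,0]]])

```text
time: 19.17
tool_pos: [591.7, -249.9, 218.1]
tool_rot: [0.773, 0.635, -0.001, -0.001]
contact_force: [-5.1, 0.1, 4.0]
gripper_width: 0.124
grasp_force: 30.0
```

Request:
jog_arm(targets=[[[0,0,0,0,0,0],[0,0,0,0,0,0],[0,0,0,0,0,0],[0,0,0,0,0,0],[0,0,0,0,0,0],[0,0,0,0,0,0],[0,0,0,0,0,0]]], jaw=5.5)

```text
time: 19.75
tool_pos: [593.1, -250.0, 217.9]
tool_rot: [0.773, 0.635, 0.0, 0.0]
contact_force: [-1.1, -1.6, 0.9]
gripper_width: 0.567
grasp_force: 0.0
```

```bash
python3 m.py
```

```text
[ 593.1 -250.   217.9] [-1.1 -1.6  0.9] 0.5671664774430542 0.0 19.75
yaw -11.193424895100327
to rack, tool axes cm [-0.1 -5.4 -0. ] turn rz 0.0065751048996727235
scene [(array([218.1, 208.9]), 0.64)] hang pred [194.3 222.2]
side [(array([314.4, 258.8]), 0.73)] hang pred [336.7 252.3]
```

Released, with no load on the tool. Lifting straight up and clear.

Request:
jog_arm(targets=[[[0,0,-0.5,0,0,0],[0,0,-1.2,0,0,0],[0,0,-2.2,0,0,0],[0,0,-3.5,0,0,0],[0,0,-5,0,0,0],[0,0,-7,0,0,0],[0,0,-9,0,0,0],[0,0,-11,0,0,0],[0,0,-12,0,0,0],[0,0,-12,0,0,0]]])

```text
time: 20.78
tool_pos: [594.1, -250.8, 342.2]
tool_rot: [0.773, 0.635, 0.001, 0.004]
contact_force: [0.4, 0.3, 0.3]
gripper_width: 0.633
grasp_force: 0.0
```

```bash
python3 m.py; python3 - <<'E'
from h import *
P=[(n,robot.snapshot(n)) for n in("scene","side","wrist")]
o=[]
for n,p in P:
    d=robot.spot_point(p,"green_lid");print(n,[(x["position"],x["score"]) for x in d])
    if d:o.append((p,d[0]["position"]))
x,r=tri(o);print(x,r)
d=x-[540.1,-240.1,0];a=np.radians(-11.2);print("rack frame",d[0]*np.cos(a)+d[1]*np.sin(a),-d[0]*np.sin(a)+d[1]*np.cos(a),d[2])
c,s,w=[p["color"] for n,p in P]
im=np.zeros((600,800,3),np.uint8)
im[:400,:400]=cv2.resize(c[80:280,130:330],(400,400),interpolation=cv2.INTER_CUBIC)
im[:400,400:]=cv2.resize(s[120:320,210:410],(400,400),interpolation=cv2.INTER_CUBIC)
im[400:,:400]=cv2.resize(w[0:280],(400,200));im[400:,400:]=cv2.resize(c,(400,300))[100:300]
cv2.imwrite("pics/end.png",im)
E
```

```text
[ 594.1 -250.8  342.2] [0.4 0.3 0.3] 0.6331293538976402 0.0 20.7833
yaw -11.193935553145907
to rack, tool axes cm [ 0.  -5.5 -0. ] turn rz 0.006064446854091798
scene [(array([219.6, 207.3]), 0.67)] hang pred [187.9 175.4]
side [(array([314.8, 257.3]), 0.62)] hang pred [342.7 219.1]
scene [([216.9, 207.5], 0.76)]
side [([314.5, 257.9], 0.62), ([303.0, 155.6], 0.39)]
wrist [([234.5, 171.1], 0.56)]
[ 531.9 -237.7   27.7] [0.9, 3.2, 3.3]
rack frame -8.510254767459227 0.7920175864488672 27.72998302056698
```

```bash
python3 - <<'E'
from h import *
P=[robot.snapshot(n) for n in("scene","side","wrist")]
o=[(p,robot.trace(p,"green_lid")[0]["position"]) for p in P[:2]]
x,r=tri(o);a=np.radians(-11.2);h=np.array([531.9,-237.7,27.7]);d=x-h
print("panel mid",x,r,"lean deg",np.degrees(np.arctan2(d[0]*np.cos(a)+d[1]*np.sin(a),d[2])))
print(robot.read_state()["time"])
if r[0]<8 and d[2]>50: print(robot.close_job())
E
```

```text
panel mid [ 554.3 -254.6  128.3] [6.0, 6.0] lean deg 14.101258202671582
21.5333
the job is handed in; nothing more can be done
None
```

The green lid was swung up, lifted off its pins and released in the largest rack's slot. It stands on its hinge edge, leaning about 14–18° on the +x board, and the hinge line measures 8.5 mm off mid-slot, all within the limits. The red lid was never touched and the job was handed in at 21.5 s, though I haven't seen the judge's verdict.

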